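# Start the screw lid of the paste wax jar by feel and close it

## Task

Close the jar of paste wax so that it does not dry out: set the green screw lid level on the jar's neck, turn it backward (anticlockwise seen from above) until you feel it drop off a thread start, then screw it forward until it squeezes the red sealing ring hand tight, without forcing or overtightening it. Let go of the lid and do not disturb the other things on the bench.

Things in the scene. Friction and masses are not known exactly. Their poses are not given: they have to be found in the camera images.
- lid: The green screw lid, 64 mm across, 51 mm high in all, about 90 g, lying with its open side down. Origin: centre of the skirt's lower edge; z up. Its flat top is 30.5 mm above the origin; on it stands a wing grip 14 mm wide (y), 52 mm long (x), from 30.5 to 50.5 mm up. The roof inside is 26.5 mm up; four small lugs stand inside the skirt, 4 mm up.
- cradle: Wooden cradle (128 x 118 mm, screwed down) with the amber jar clamped in it. Origin: on the jar's axis at bench level. Neck 48 mm across, rim 100 mm up; 4-start right-hand thread, lead 28 mm a turn, 1 mm play, its angle unknown. The lid's origin rests 82 to 89 mm up on the thread: turned backward it climbs, at most a quarter turn, to 89 and drops 7 mm; turned forward it goes home, to 76 to 78.
- seal: Red rubber sealing ring on the jar's rim, 41 mm across, its upper side 103 to 105 mm above the bench (rings differ); origin 103 mm below its upper side. The lid touches it with its origin 76.7 to 78.1 mm up, turns 0.2 rad more through the thread's play, then is drawn down on it: 3 N to start giving, then 35 N per mm. Hand tight is 10 to 20 N: about 0.1 to 0.2 rad past where the thread begins to pull.
- sanding_block: cork sanding block, 60 x 97 x 26 mm, a bystander; origin under its centre
- block_plane: wooden block plane, 52 x 150 x 80 mm, a bystander; origin under its centre
- tape_measure: black tape measure, 94 x 139 x 41 mm, a bystander; origin under its centre
- bottle_green: green bottle of polish, 69 mm across, 212 mm high, at the back of the bench, a bystander; origin under its centre
- bottle_yellow: yellow bottle of polish, 69 mm across, 207 mm high, at the back of the bench, a bystander; origin under its centre
- pencil: red pencil, 174 mm long, a bystander; origin under its centre
- wheel_disc: small wooden disc, 42 mm across, 9 mm thick, a bystander; origin under its centre
Things that resemble listed ones, but are neither listed nor needed, are in the scene too. Of the things that look like the lid, the middle-sized one is meant.

How it is judged:
By the outcome, as a careful person would: the job done as asked, in the order asked, and still so for the second after the job is handed in, with the robot touching nothing.
It also fails if it takes over 67 s, if anything falls off the work surface, if the arm or the gripper's body presses on something with over 40 N, if the wrist force passes 120 N, or if a joint passes its speed limit or range.

## Robot

A 6-joint arm with a two-finger parallel gripper is mounted at the origin on the work surface; the furniture and walls round the work are solid. World frame = base frame: x ahead of the robot, y to its left, z up, the work surface at z = 0. Lengths are in m, angles in rad, forces in N, time in s.
With the tool pointing down it reaches from about 0.375 to 0.9 m from the base axis. Payload 3.1 kg.
Tool frame: the origin (TCP) lies on the centre line of the jaws, within the pads' length; the fingertips stand 19 mm ahead of it and the grasp point (between the pads) is the TCP; z points along the fingers, y is the direction in which the jaws open and shut (so a half turn about z gives the same grasp; the last joint's range is limited). The gripper opens to 85 mm and grips with 20 to 120 N. Pads are 22 mm wide; open, the fingers measure 114 mm over their backs; the gripper's body (76 mm by 85 mm) begins 54 mm behind the grasp point. The pads swing forward as they close: fully open they stand 13 mm farther back than shut.
Start: joints at [1.046, 0.527, 1.433, -0, 1.181, -0.178], TCP at [0.212, 0.588, 0.25] pointing down, gripper open.
Joint ranges: [-3.08, 3.08], [-0.75, 2.2], [0.22, 2.44], [-1.43, 4.57], [0, 2.65], [-2.85, 2.85]. Speed limits (rad/s): [2.79, 2.79, 3.14, 3.14, 3.14, 3.14].

## Interface

Orientations are given as a unit quaternion [x, y, z, w].
In Python, from station import manip, imaging, workorder gives the robot as it stands.
- The arm moves only by the shell command python3 -m creep 'ROWS' [FORCE]. ROWS is a JSON object of lists of equal length, an entry for each row: "claw": the finger opening in cm, from 0 to 8.54; "dp": the shift along the tool's x, y, z in cm, a list of three; "roll": the turn about the tool's z in rad. In form: {"claw": [claw, ...], "dp": [[dx, dy, dz], ...], "roll": [roll, ...]}. A call has 1 to 12 rows; each row is the pose to reach, as a shift and turn from the pose commanded when the call began, along the tool's axes at that moment; what a row does not reach only later rows make up. A row lasts 1/10 s, in which the tool goes at most 50 mm and 8.59 degrees, less where a joint would pass 70% of its speed; a pose out of reach is approached as far as the arm can. A call with a gripper value outside its range is refused whole. The fingers move at their own pace and stop on an object; FORCE is the grip in N (left out, the last holds). Time passes only in rows, so rows that repeat a pose let the fingers close. It gives the time, the measured TCP pose, the force and the opening at its end, in the units of the state.
- manip.sense(): the state, without advancing time (a new reading comes with each control period).
- imaging.snapshot(name): name is "side" or "top"; returns a dict with "image" (384x512x3 uint8, red, green, blue), "z_map" (384x512 float32, m along the optical axis (not along the pixel's ray), 0 where there is no reading), "vfov" (degrees; the focal length in pixels is half the picture's height over the tangent of half this angle, whatever the lens; pixels are square), "cx", "cy" (the principal point, pixels), "R" (3x3) and "t" (3): a world point X has camera coordinates R X + t. Camera axes: x right, y down, z forward; pixel columns grow to the right and rows downward; lengths in m; the calibration is good to about 2 mm. A picture is of the moment at which its call begins.
- workorder.sign_off(): hands the job in, once; it reports no verdict.
The state is a dict: "t": time; "q": joint angles; "qd": joint speeds; "tau": joint torques, N m; "tcp_pos": TCP position; "tool_rot": TCP orientation; "force": force on the tool from outside, world axes, zero at the start; "ft_torque": the same for the moment, N m; "finger_gap": opening from 0.0 (shut) to 1.0 (fully open).
Only numpy, scipy, OpenCV 4.12 (cv2) and the standard library are available. Lean on these libraries where they do the work, as an engineer would, in place of code of your own. Each camera call takes 0.05 s, during which the arm holds its last target.

## Working session

There is one attempt and no reset: what is moved stays moved. The work goes in short steps, Python scripts to look and compute and a shell command to move; the robot and the scene stay as the last step left them, time stands still between calls to the robot, and variables do not carry over. Pictures are saved under pics/ and viewed, and the job is handed in when it is done.

```bash
ls; mkdir -p pics; python3 - <<'E'
from station import manip, imaging
import cv2,numpy as np
print(manip.sense())
for n in ["side","top"]:
    s=imaging.snapshot(n); np.savez(f"{n}0.npz",**s)
    cv2.imwrite(f"pics/{n}0.png",cv2.resize(s["image"][:,:,::-1],(800,600)))
    print(n,s["vfov"],s["cx"],s["cy"],s["R"],s["t"])
E
```

```text
pics
{'t': 0.0, 'q': array([ 1.04649911e+00,  5.28421770e-01,  1.43392083e+00, -2.58268760e-05,
        1.18140030e+00, -1.78512839e-01]), 'qd': array([-0.00045424,  0.00036839, -0.00101191, -0.00145442,  0.00134512,
       -0.00036105]), 'tau': array([-4.76366095e-04, -4.42349374e+01, -1.78022808e+01, -1.20332697e-04,
        8.33307160e-03, -9.17358030e-07]), 'tcp_pos': array([0.21147174, 0.58740826, 0.24935496]), 'tool_rot': array([ 1.72027194e-01,  9.85091614e-01, -1.01353333e-03, -3.58864487e-04]), 'force': array([ 0.15786831, -0.42616181,  1.35388091]), 'ft_torque': array([0.00540153, 0.01602646, 0.0220444 ]), 'finger_gap': 1.001740966131924}
side 55.090342954647596 250.93220248063588 193.70686580690477 [[ 0.99359654 -0.11264075  0.00882996]
 [-0.05275106 -0.53158195 -0.84536262]
 [ 0.09991613  0.83948359 -0.5341199 ]] [-0.55764684  0.03248613  1.11705979]
top 42.006305939896706 247.056191377596 190.53763404893508 [[-0.00439418 -0.99993314  0.01069593]
 [-0.99558318  0.00337148 -0.09382306]
 [ 0.09378072 -0.01106097 -0.99553143]] [-0.09416461  0.55379144  1.63110793]
```

View pics/side0.png

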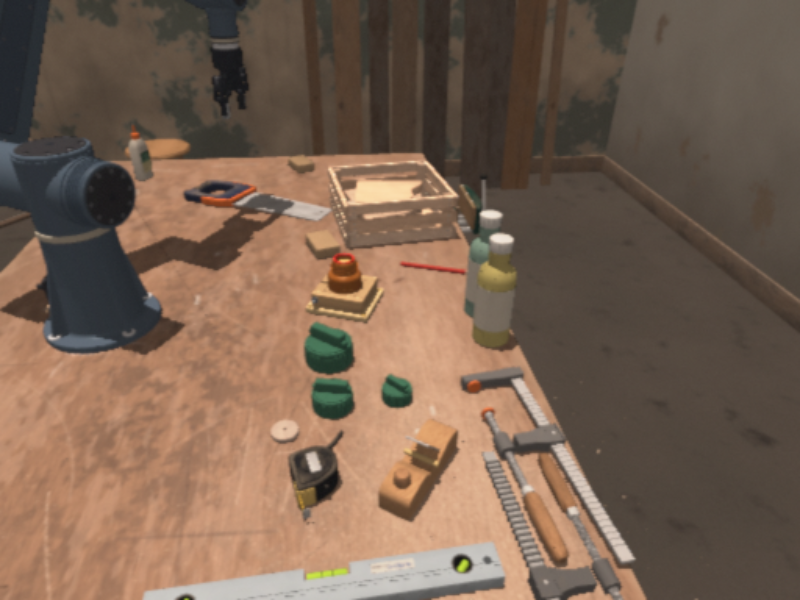

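View pics/top0.png

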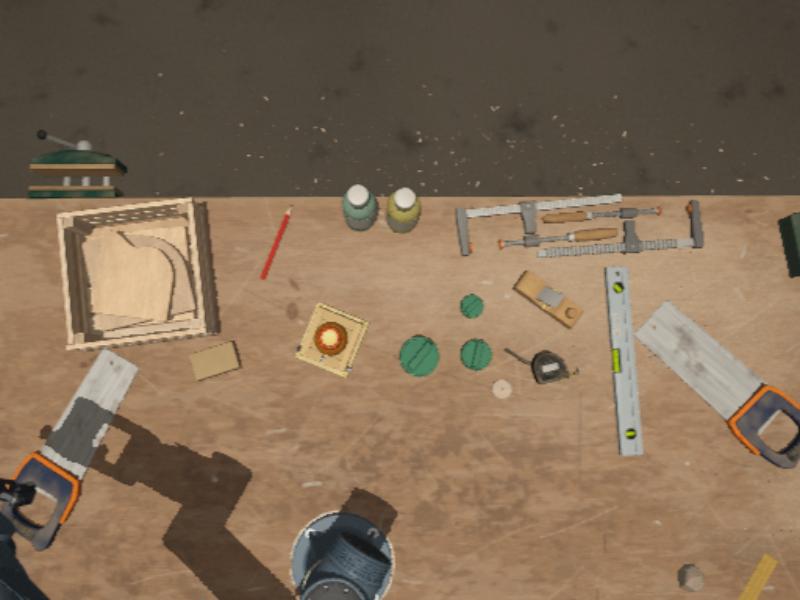

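Top view (800x600): three green lid candidates: (419,355) largest, (476,354) middle-sized, (472,306) smallest. The green bottle at (360,207) is another green object. The jar in its cradle is at (331,338). I'll measure the sizes and check a close crop.

```bash
cat > h.py <<'E'
import numpy as np,cv2
def load(n): return dict(np.load(n))
def cloud(s):
    H,W=s["z_map"].shape; f=H/2/np.tan(np.radians(float(s["vfov"]))/2)
    v,u=np.mgrid[:H,:W]; z=s["z_map"]
    P=np.stack([(u-s["cx"])/f*z,(v-s["cy"])/f*z,z],-1)
    X=(P-s["t"])@s["R"]; X[z==0]=np.nan
    return X
def proj(s,X):
    H=s["z_map"].shape[0]; f=H/2/np.tan(np.radians(float(s["vfov"]))/2)
    c=np.asarray(X)@s["R"].T+s["t"]; return c[...,:2]/c[...,2:]*f+[s["cx"],s["cy"]]
def green(s):
    hsv=cv2.cvtColor(s["image"],cv2.COLOR_RGB2HSV)
    return cv2.inRange(hsv,(60,90,25),(95,255,255))
E
python3 - <<'E'
from h import *
for n in ["top","side"]:
    s=load(n+"0.npz");X=cloud(s);m=green(s)
    k,l,st,c=cv2.connectedComponentsWithStats(m)
    for i in range(1,k):
        if st[i,4]<100: continue
        P=X[l==i];P=P[~np.isnan(P[:,0])]
        if len(P)<50: continue
        zt=np.percentile(P[:,2],98)
        W=P[P[:,2]>zt-0.008]; 
        (cx,cy),r=cv2.minEnclosingCircle(P[:,:2].astype(np.float32))
        rect=cv2.minAreaRect((W[:,:2]*1000).astype(np.float32))
        pc=np.linalg.eigh(np.cov(W[:,:2].T))
        print(n,c[i]/.64,st[i,4],"ztop",zt.round(4),"circ",round(cx,4),round(cy,4),"d",round(2*r,4),"wing",len(W),rect,"pca",np.degrees(np.arctan2(*pc[1][::-1,1])).round(1))
s=load("top0.npz");X=cloud(s)
# bench height
for uv in [(300,260),(260,245),(330,260)]: print(X[uv[1],uv[0]])
# jar
x0,y0=212,216
reg=X[y0-35:y0+35,x0-35:x0+35].reshape(-1,3)
for lo,hi in [(.095,.115),(.09,.115),(.085,.095),(.03,.08),(.02,.05)]:
    P=reg[(reg[:,2]>lo)&(reg[:,2]<hi)]
    if len(P)>5:
        (cx,cy),r=cv2.minEnclosingCircle(P[:,:2].astype(np.float32)); print(lo,hi,len(P),cx,cy,2*r,P.mean(0),np.percentile(P[:,2],95))
im=s["image"][:,:,::-1]
a=cv2.resize(im[170:260,180:330],None,fx=5.3,fy=5.3,interpolation=cv2.INTER_CUBIC); cv2.imwrite("pics/crop_top.png",a)
s=load("side0.npz");im=s["image"][:,:,::-1]
a=cv2.resize(im[150:280,165:290],None,fx=4.5,fy=4.5,interpolation=cv2.INTER_CUBIC); cv2.imwrite("pics/crop_side.png",a)
E
```

```text
top [470.92927632 305.72574013] 152 ztop 0.0425 circ 0.5364 -0.2773 d 0.0457 wing 33 ((539.453125, -276.34765625), (18.62551498413086, 34.64618682861328), 44.00091552734375) pca 131.7
top [418.40131579 355.94407895] 475 ztop 0.0687 circ 0.4298 -0.1634 d 0.081 wing 97 ((430.3506774902344, -165.65443420410156), (17.646228790283203, 65.5941162109375), 49.82292175292969) pca 139.9
top [475.3058274  354.25378114] 281 ztop 0.0561 circ 0.4328 -0.284 d 0.0616 wing 49 ((433.2529602050781, -286.6991882324219), (12.418872833251953, 50.17547607421875), 77.44293212890625) pca 167.4
side [327.53642314 348.13397382] 592 ztop 0.065 circ 0.4293 -0.176 d 0.077 wing 96 ((429.7933349609375, -172.09674072265625), (15.468819618225098, 58.932613372802734), 54.481361389160156) pca 144.5
side [396.09722222 391.30555556] 225 ztop 0.0388 circ 0.5354 -0.2874 d 0.0426 wing 51 ((535.6552124023438, -285.8614807128906), (8.749377250671387, 33.31425476074219), 48.7501335144043) pca 137.3
side [331.52531465 396.9000286 ] 437 ztop 0.0509 circ 0.4326 -0.299 d 0.0571 wing 75 ((432.3379211425781, -292.0741882324219), (9.829838752746582, 46.46980285644531), 74.8891372680664) pca 167.2
[ 0.32320834 -0.27157484  0.00203699]
[ 0.37340064 -0.13887006  0.00296795]
[ 0.32258399 -0.37201897 -0.00103929]
0.095 0.115 96 0.46807190775871277 0.016985220834612846 0.050039637833833694 [0.46666361 0.01796401 0.10099888] 0.10715811167552446
0.09 0.115 152 0.466647744178772 0.019144462421536446 0.05410861596465111 [0.46602062 0.01900212 0.09792849] 0.1063465562634644
0.085 0.095 121 0.4668050706386566 0.019142350181937218 0.05469541996717453 [0.46688451 0.01892347 0.08999162] 0.09429090641217594
0.03 0.08 775 0.4652559757232666 0.020590823143720627 0.14807121455669403 [0.46583736 0.0184791  0.04568285] 0.07226715825772215
0.02 0.05 680 0.4658487141132355 0.01866886578500271 0.1520937979221344 [0.46539176 0.01836026 0.04075156] 0.04756510364571144
```

```bash
python3 - <<'E'
from h import *
s=load("top0.npz");X=cloud(s);np.set_printoptions(linewidth=250)
print((X[205:228:1,198:226:1,2]*1000).round(0).astype(int))
E
```

```text
[[                  -2                   14                   47                   41                   35                   39                   37                   39                   38                   39                   39
                    42                   37                   44                   43                   37                   40                   38                   39                   35                   40                   48
                    47                   34                   37                   44                   34                   43]
 [                  14                    5                   40                   46                   43                   37                   47                   41                   34                   42                   38
                    34                   66                   71                   68                   67                   47                   35                   42                   45                   39                   38
                    39                 
[... 11945 characters left out ...]
0                   39                   28]
 [                  39                   40                   49                   35                   39                   47                   47                   39                   34                    6                   16
                    41                   41                   16                   28                   17                   43                   41                   44                   42                   40                   43
                    49                   40                   44                   40                   43                    9]]<stdin>:3: RuntimeWarning: invalid value encountered in cast
```

View pics/crop_top.png

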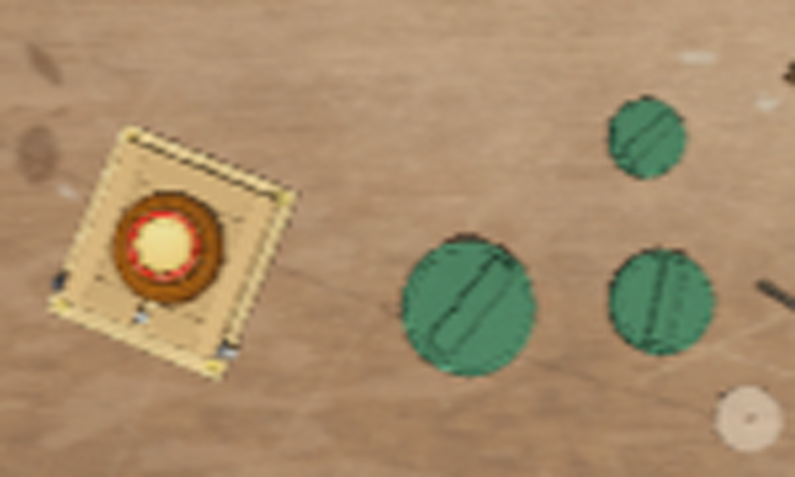

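View pics/crop_side.png

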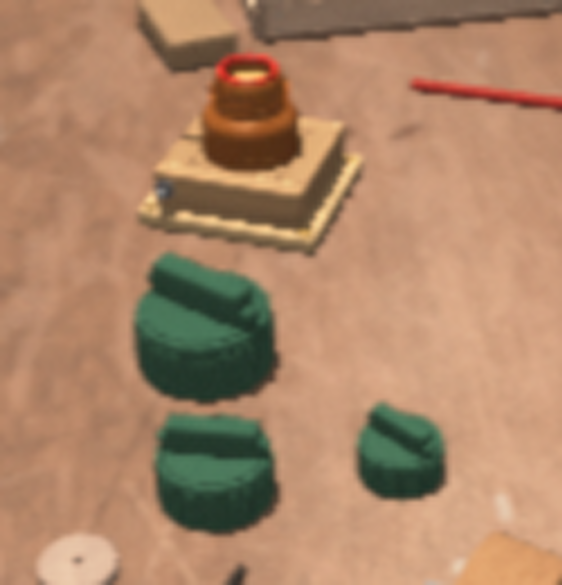

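The crop shows the middle lid at crop (662,300), which is top (476,354). Its diameter is about 62 mm and its wing top 51–56 mm up, matching 64/50.5 (the others are about 81 and 45 mm). The jar's red ring is at top (331,338). I'll fit the poses with model silhouettes in both views.

```bash
cat >> h.py <<'E'
from scipy.optimize import minimize
U=8
def lidmask(s,x,y,yaw,z0=0,win=None):
    u0,v0,w,h=win; m=np.zeros((h*U,w*U),np.uint8)
    a=np.linspace(0,2*np.pi,48,endpoint=False)
    pts=[[x+.032*np.cos(t),y+.032*np.sin(t),z] for t in a for z in (z0,z0+.0305)]
    c,sn=np.cos(yaw),np.sin(yaw)
    w_=[[x+c*p-sn*q,y+sn*p+c*q,z] for p in(-.026,.026) for q in (-.007,.007) for z in (z0+.0305,z0+.0505)]
    for P in (pts,w_):
        q=((proj(s,np.array(P))+.5-[u0,v0])*U).astype(np.int32)
        cv2.fillConvexPoly(m,cv2.convexHull(q),255)
    return cv2.resize(m,(w,h),interpolation=cv2.INTER_AREA)/255.
def fitlid(s,x,y,yaw,z0=0,rad=.075,opt_yaw=True):
    c=proj(s,np.array([x,y,z0+.02])); f=192/np.tan(np.radians(float(s["vfov"]))/2)
    r=int(.055*f/((s["R"]@[x,y,z0]+s["t"])[2])); win=(int(c[0])-r,int(c[1])-r,2*r,2*r)
    g=green(s)[win[1]:win[1]+2*r,win[0]:win[0]+2*r]
    k,l,st,_=cv2.connectedComponentsWithStats(g); g=(l==1+np.argmax(st[1:,4]))*1.
    g=cv2.morphologyEx(g,cv2.MORPH_CLOSE,np.ones((3,3)))
    F=lambda p:np.abs(lidmask(s,p[0]/1000,p[1]/1000,p[2]/30,z0,win)-g).sum()
    o=minimize(F,[x*1000,y*1000,yaw*30],method="Nelder-Mead",options=dict(initial_simplex=np.array([[x*1000,y*1000,yaw*30]]*4)+np.vstack([np.zeros(3),np.eye(3)*5])))
    return o.x[0]/1000,o.x[1]/1000,np.degrees(o.x[2]/30),o.fun,g.sum()
def redring(s,u,v,r,z=.104):
    """ring outline -> world at height z by back-projecting ellipse contour"""
    hsv=cv2.cvtColor(s["image"],cv2.COLOR_RGB2HSV)
    m=(cv2.inRange(hsv,(0,170,110),(7,255,255))|cv2.inRange(hsv,(172,150,90),(180,255,255)))
    k=np.zeros_like(m);k[v-r:v+r,u-r:u+r]=m[v-r:v+r,u-r:u+r]
    ys,xs=np.nonzero(k); f=192/np.tan(np.radians(float(s["vfov"]))/2)
    d=np.stack([(xs-s["cx"])/f,(ys-s["cy"])/f,np.ones(len(xs))],-1)@s["R"]; o=-s["R"].T@s["t"]
    P=o+d*((z-o[2])/d[:,2])[:,None]
    return P,k
E
python3 - <<'E'
from h import *
for n in ["top","side"]:
    s=load(n+"0.npz")
    for y0 in (-10,-14): print(n,"lid",fitlid(s,.432,-.287,np.radians(y0)))
    c=proj(s,np.array([.466,.019,.103])).astype(int)
    P,k=redring(s,*c,14); 
    (cx,cy),r=cv2.minEnclosingCircle(P[:,:2].astype(np.float32))
    from scipy.optimize import least_squares
    rr=least_squares(lambda p:np.hypot(P[:,0]-p[0],P[:,1]-p[1])-p[2],[cx,cy,.018],loss="soft_l1",f_scale=.001).x
    print(n,"ring",len(P),c,cx,cy,2*r,rr,P.mean(0))
E
```

```text
top lid (np.float64(0.43299907762895395), np.float64(-0.28502317912827824), np.float64(-14.870539314320878), np.float64(37.15686274509804), np.float64(281.0))
top lid (np.float64(0.43299907762895395), np.float64(-0.28502317912827824), np.float64(-18.87053931432088), np.float64(37.15686274509804), np.float64(281.0))
top ring 33 [210 216] 0.4663793444633484 0.0201351810246706 0.04217997565865517 [0.46675881 0.02004736 0.01915123] [0.46751989 0.02217225 0.104     ]
side lid (np.float64(0.4333359947821206), np.float64(-0.28412367229016355), np.float64(0.41428467819303827), np.float64(145.16862745098038), np.float64(473.0))
side lid (np.float64(0.43357950995119693), np.float64(-0.2837887744242878), np.float64(0.9035928579160344), np.float64(144.86274509803923), np.float64(473.0))
side ring 46 [219 164] 0.46552103757858276 0.014053458347916603 0.04567253589630127 [0.46604713 0.01266194 0.01901247] [0.46485758 0.01652305 0.104     ]
```

```bash
cat > go.py <<'E'
import sys,numpy as np
from station import manip
from scipy.spatial.transform import Rotation as Ro
def rel(pos,head):
    s=manip.sense();R=Ro.from_quat(s["tool_rot"]).as_matrix()
    h=np.arctan2(R[1,0],R[0,0]); d=R.T@(np.array(pos)-s["tcp_pos"])*100
    r=(h-np.radians(head)+np.pi)%(2*np.pi)-np.pi
    print("now",s["tcp_pos"].round(4),"head",np.degrees(h).round(2),"tilt",np.degrees(np.arccos(-R[2,2])).round(2),"q",s["q"].round(3),"F",s["force"].round(2),"T",s["ft_torque"].round(3),"gap",round(s["finger_gap"],3),"t",s["t"])
    print("dp",d.round(2),"roll",r.round(3))
a=list(map(float,sys.argv[1:]));rel(a[:3],a[3])
E
python3 go.py 0.46 0.12 0.25 168.5;python3 go.py 0.433 -0.285 0.25 168.5
```

```text
now [0.2115 0.5875 0.2495] head 160.19 tilt 0.11 q [ 1.047  0.528  1.434 -0.     1.181 -0.179] F [ 0.08  0.18 -0.24] T [ 0.008 -0.036 -0.051] gap 0.996 t 0.1
dp [-39.22 -35.56  -0.  ] roll -0.145
now [0.2115 0.5875 0.2495] head 160.19 tilt 0.11 q [ 1.047  0.528  1.434 -0.     1.181 -0.179] F [ 0.08  0.18 -0.24] T [ 0.008 -0.036 -0.051] gap 0.996 t 0.1
dp [-5.041e+01 -7.458e+01  7.000e-02] roll -0.145
```

```bash
python3 -m creep '{"claw":[4,4,4,4,4,4,4,4,4,4,4,4],"dp":[[-39.2,-35.6,0],[-39.2,-35.6,0],[-39.2,-35.6,0],[-39.2,-35.6,0],[-39.2,-35.6,0],[-39.2,-35.6,0],[-39.2,-35.6,0],[-39.2,-35.6,0],[-39.2,-35.6,0],[-39.2,-35.6,0],[-39.2,-35.6,0],[-39.2,-35.6,0]],"roll":[0,0,0,0,0,0,0,0,-0.04,-0.08,-0.12,-0.145]}'; python3 go.py 0.433 -0.285 0.15 168.5
```

```text
t: 1.3
tcp_pos: [0.4623, 0.117, 0.2502]
tool_rot: [0.102, 0.995, -0.0, 0.001]
force: [0.2, -0.9, -0.3]
finger_gap: 0.467
now [0.4623 0.117  0.2502] head 168.26 tilt 0.11 q [ 1.300e-02  3.290e-01  1.795e+00 -1.000e-03  1.016e+00 -1.352e+00] F [ 0.2  -0.91 -0.32] T [0.04  0.032 0.003] gap 0.467 t 1.3
dp [ -5.29 -39.95  10.05] roll -0.004
```

```bash
python3 -m creep '{"claw":[4,4,4,4,4,4,4,4,4,4,4,4],"dp":[[-5.3,-40,0],[-5.3,-40,0],[-5.3,-40,0],[-5.3,-40,0],[-5.3,-40,0],[-5.3,-40,0],[-5.3,-40,0],[-5.3,-40,0],[-5.3,-40,10],[-5.3,-40,10],[-5.3,-40,10],[-5.3,-40,10]],"roll":[0,0,0,0,0,0,0,0,0,0,0,0]}'; python3 go.py 0.433 -0.285 0.051 168.5
python3 - <<'E'
from station import imaging
import numpy as np,cv2
for n in ["side","top"]:
    s=imaging.snapshot(n); np.savez(n+"1.npz",**s)
    im=s["image"][:,:,::-1]
    c=im[200:300,160:290] if n=="side" else im[180:270,240:370]
    cv2.imwrite(f"pics/{n}1.png",cv2.resize(c,None,fx=5,fy=5,interpolation=cv2.INTER_CUBIC))
E
```

```text
t: 2.5
tcp_pos: [0.4318, -0.281, 0.1498]
tool_rot: [0.1, 0.995, 0.001, -0.001]
force: [1.0, 0.1, 1.4]
finger_gap: 0.467
now [ 0.4318 -0.281   0.1498] head 168.54 tilt 0.21 q [-0.794  0.534  1.798  0.     0.813 -2.165] F [0.97 0.15 1.4 ] T [ 0.002 -0.013  0.026] gap 0.467 t 2.5
dp [-0.22 -0.39  9.88] roll 0.001
```

View pics/side1.png

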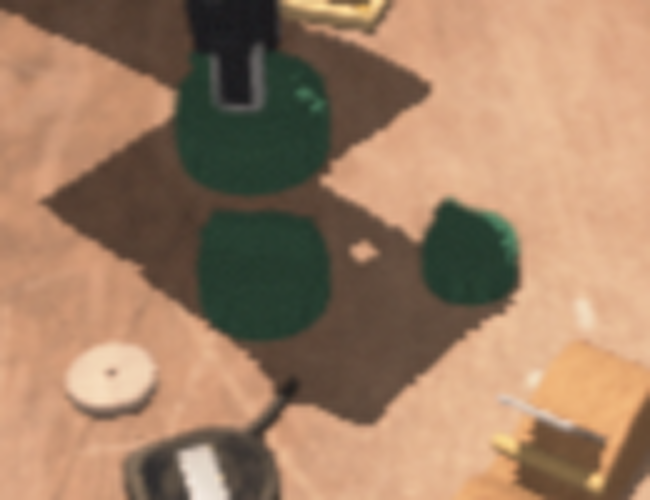

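View pics/top1.png

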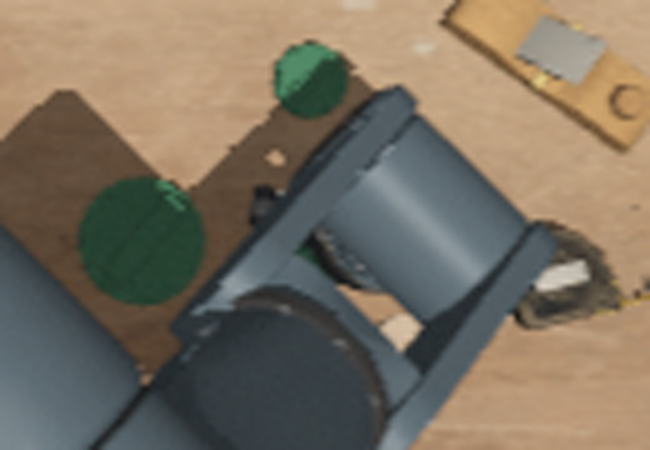

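```bash
python3 -m creep '{"claw":[4,4,4,4,4,4,4,4],"dp":[[-0.2,-0.3,3],[-0.2,-0.3,5],[-0.2,-0.3,7],[-0.2,-0.3,8],[-0.2,-0.3,8.5],[-0.2,-0.3,8.5],[-0.2,-0.3,8.5],[-0.2,-0.3,8.5]],"roll":[0,0,0,0,0,0,0,0]}'; python3 go.py 0.433 -0.285 0.0525 168.5
python3 - <<'E'
from station import imaging
from h import *
s=imaging.snapshot("side"); np.savez("side2.npz",**s)
print(proj(s,np.array([[.432,-.285,.046],[.433,-.285,.0505],[.433,-.285,0]])))
im=s["image"][:,:,::-1]
cv2.imwrite(f"pics/side2.png",cv2.resize(im[190:280,170:270],None,fx=6,fy=6,interpolation=cv2.INTER_CUBIC))
E
```

```text
t: 3.4
tcp_pos: [0.434, -0.2861, 0.0663]
tool_rot: [0.1, 0.995, -0.001, 0.001]
force: [0.5, 1.2, 0.3]
finger_gap: 0.471
now [ 0.434  -0.2861  0.0663] head 168.5 tilt 0.12 q [-0.798  0.686  1.835 -0.     0.618 -2.168] F [0.47 1.19 0.26] T [-0.019  0.024 -0.034] gap 0.471 t 3.4
dp [0.12 0.09 1.38] roll 0.0
[[211.54774438 243.93593556]
 [211.87171646 242.47738601]
 [212.83736578 258.11119058]]
```

View pics/side2.png

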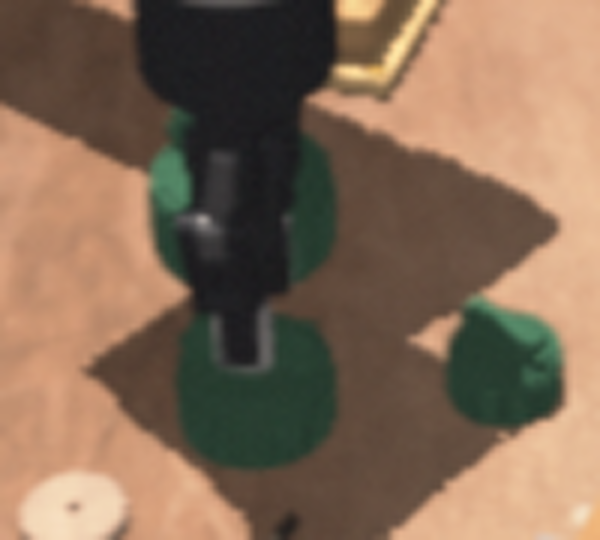

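The side view shows the jaws straddling the middle lid, with the near finger at crop (243,340) and the lid centred at crop (257,390). I'll descend and grip.

```bash
python3 -m creep '{"claw":[4,4,4,4,3,1,1,1,1,1,1,1],"dp":[[0,0.05,0.6],[0,0.05,1.2],[0,0.05,1.4],[0,0.05,1.4],[0,0.05,1.4],[0,0.05,1.4],[0,0.05,1.4],[0,0.05,1.4],[0,0.05,1.4],[0,0.05,1.4],[0,0.05,1.4],[0,0.05,1.4]],"roll":[0,0,0,0,0,0,0,0,0,0,0,0]}' 60; python3 go.py 0.433 -0.285 0.0525 168.5
```

```text
t: 4.65
tcp_pos: [0.4337, -0.2853, 0.0515]
tool_rot: [0.1, 0.995, -0.0, 0.0]
force: [-0.2, -0.1, 3.2]
finger_gap: 0.148
now [ 0.4337 -0.2853  0.0515] head 168.5 tilt 0.03 q [-0.797  0.714  1.841 -0.     0.586 -2.167] F [-0.17 -0.08  3.19] T [-0.038 -0.043  0.013] gap 0.148 t 4.65
dp [ 0.07  0.02 -0.1 ] roll -0.0
```

```bash
python3 -m creep '{"claw":[1,1,1,1,1,1,1,1,1],"dp":[[0,0,0],[0,0,-1],[0,0,-3],[0,0,-6],[0,0,-10],[0,0,-14],[0,0,-14],[0,0,-14],[0,0,-14]],"roll":[0,0,0,0,0,0,0,0,0]}' 80; python3 go.py 0.466 0.0185 0.19 90
```

```text
t: 5.55
tcp_pos: [0.4326, -0.2842, 0.1903]
tool_rot: [0.1, 0.995, 0.001, -0.001]
force: [-0.3, -0.4, -1.3]
finger_gap: 0.141
now [ 0.4326 -0.2842  0.1903] head 168.5 tilt 0.18 q [-0.797  0.471  1.759 -0.     0.914 -2.167] F [-0.34 -0.44 -1.34] T [-0.003  0.008 -0.009] gap 0.141 t 5.55
dp [ 2.77 30.33  0.09] roll 1.37
```

```bash
python3 -m creep '{"claw":[1,1,1,1,1,1,1,1,1,1,1,1],"dp":[[0.3,3,0],[0.6,6,0],[0.9,10,0],[1.3,14,0],[1.6,18,0],[2,22,0],[2.2,25,0],[2.5,28,0],[2.7,29.5,0],[2.8,30.3,0],[2.8,30.3,0],[2.8,30.3,0]],"roll":[0.14,0.28,0.42,0.56,0.7,0.84,0.98,1.12,1.26,1.4,1.53,1.56]}'; python3 go.py 0.466 0.0185 0.19 79
python3 - <<'E'
from station import imaging
from h import *
for n in ["side","top"]:
    s=imaging.snapshot(n); np.savez(n+"3.npz",**s)
    im=s["image"][:,:,::-1]
    c=im[110:220,170:280] if n=="side" else im[160:270,160:270]
    cv2.imwrite(f"pics/{n}3.png",cv2.resize(c,None,fx=5,fy=5,interpolation=cv2.INTER_CUBIC))
E
```

```text
t: 6.75
tcp_pos: [0.4653, 0.018, 0.1897]
tool_rot: [0.771, 0.637, -0.001, -0.002]
force: [-0.5, -1.0, -1.0]
finger_gap: 0.136
now [0.4653 0.018  0.1897] head 79.09 tilt 0.24 q [-0.202  0.413  1.883 -0.     0.849 -0.012] F [-0.48 -1.03 -1.  ] T [-0.036  0.02  -0.019] gap 0.136 t 6.75
dp [ 0.07  0.06 -0.03] roll 0.002
```

View pics/side3.png

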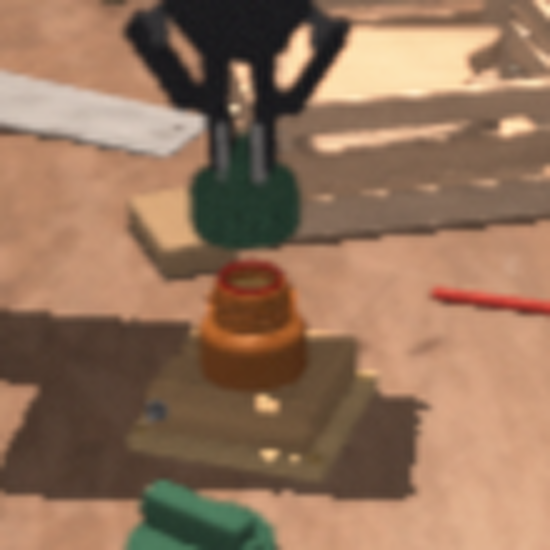

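View pics/top3.png

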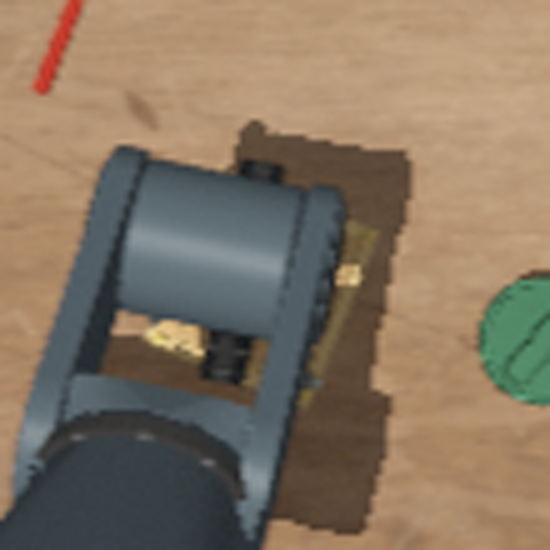

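```bash
python3 - <<'E'
from h import *
s=load("side3.npz");im=cv2.resize(s["image"][110:220,170:280][:,:,::-1],None,fx=7,fy=7,interpolation=cv2.INTER_CUBIC)
a=np.linspace(0,2*np.pi,60)
def circ(x,y,z,r,col):
    q=(proj(s,np.stack([x+r*np.cos(a),y+r*np.sin(a),0*a+z],-1))+.5-[170,110])*7
    cv2.polylines(im,[q.astype(np.int32)],True,col,1)
circ(.4653,.018,.1382,.032,(255,255,255)); circ(.4653,.018,.1382+.0305,.032,(255,255,0))
X,Y=.466,.0185
circ(X,Y,.104,.0205,(255,255,255));circ(X,Y,.1,.024,(255,0,255))
cv2.imwrite("pics/ov3.png",im)
for dz in [.1382,.104]:print(proj(s,np.array([[.466,.0185,dz],[.476,.0185,dz],[.466,.0285,dz],[.466,.0185,dz+.01]])))
E
```

```text
[[219.12886188 154.15543221]
 [222.46365771 154.01562937]
 [218.99627241 152.69652468]
 [219.00398568 151.13432796]]
[[219.54696513 164.27051862]
 [222.82722243 164.12399977]
 [219.41341461 162.76014033]
 [219.4261258  161.34707749]]
```

View pics/ov3.png

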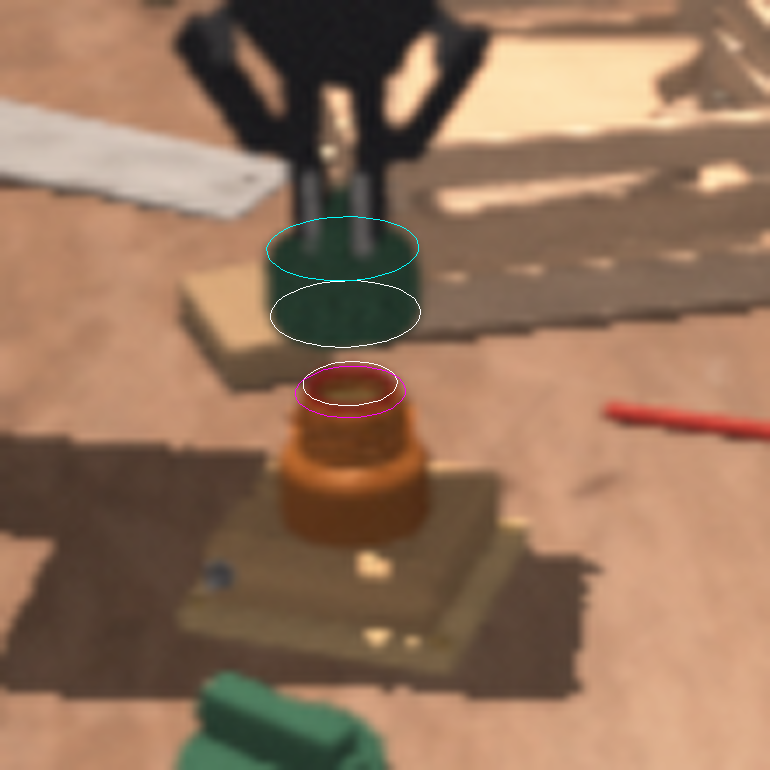

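```bash
python3 go.py 0.4665 0.0185 0.146 79; python3 -m creep '{"claw":[1,1,1,1,1,1,1],"dp":[[0,0.1,1],[0.05,0.1,2.5],[0.05,0.1,3.8],[0.05,0.1,4.4],[0.05,0.1,4.4],[0.05,0.1,4.4],[0.05,0.1,4.4]],"roll":[0,0,0,0,0,0,0]}'; python3 go.py 0.4665 0.0185 0.14 79
```

```text
now [0.4658 0.0174 0.1902] head 79.21 tilt 0.16 q [-0.203  0.412  1.883 -0.     0.849 -0.015] F [ 0.49  0.35 -1.18] T [ 0.005  0.016 -0.049] gap 0.141 t 6.85
dp [0.12 0.06 4.42] roll 0.004
t: 7.55
tcp_pos: [0.468, 0.0174, 0.1477]
tool_rot: [0.771, 0.637, 0.0, 0.0]
force: [0.3, -0.6, -0.6]
finger_gap: 0.145
now [0.468  0.0174 0.1477] head 79.12 tilt 0.06 q [-0.202  0.491  1.917 -0.     0.732 -0.012] F [ 0.29 -0.64 -0.62] T [-0.035  0.043  0.004] gap 0.145 t 7.55
dp [ 0.08 -0.17  0.77] roll 0.002
```

```bash
for i in 1; do python3 -m creep '{"claw":[1,1,1,1],"dp":[[0.13,-0.1,0.1],[0.13,-0.1,0.3],[0.13,-0.1,0.5],[0.13,-0.1,0.5]],"roll":[0,0,0,0]}'; python3 go.py 0.4665 0.0185 0.14 79; done
python3 -m creep '{"claw":[1,1],"dp":[[0,0,0.1],[0,0,0.1]],"roll":[0,0]}'; python3 go.py 0.4665 0.0185 0.14 79
```

```text
t: 7.95
tcp_pos: [0.4668, 0.0191, 0.1422]
tool_rot: [0.771, 0.637, -0.0, -0.0]
force: [-0.2, 0.3, -1.0]
finger_gap: 0.141
now [0.4668 0.0191 0.1422] head 79.13 tilt 0.02 q [-0.199  0.501  1.923 -0.     0.718 -0.009] F [-0.22  0.34 -1.01] T [ 0.033 -0.023  0.01 ] gap 0.141 t 7.95
dp [-0.07 -0.01  0.22] roll 0.002
t: 8.15
tcp_pos: [0.4668, 0.0191, 0.1412]
tool_rot: [0.771, 0.637, -0.0, -0.0]
force: [0.8, -0.1, -0.6]
finger_gap: 0.14
now [0.4668 0.0191 0.1412] head 79.12 tilt 0.01 q [-0.199  0.503  1.924  0.     0.715 -0.009] F [ 0.75 -0.15 -0.63] T [0.035 0.03  0.055] gap 0.14 t 8.15
dp [-0.07 -0.02  0.12] roll 0.002
```

```bash
for k in 1 2; do python3 -m creep '{"claw":[1,1],"dp":[[0,0,0.1],[0,0,0.1]],"roll":[0,0]}'|grep -E "tcp_pos|force"; done
```

```text
tcp_pos: [0.4668, 0.0191, 0.1402]
force: [0.2, 0.7, -0.5]
tcp_pos: [0.4668, 0.0191, 0.1392]
force: [0.6, 0.2, -0.8]
```

```bash
for k in 1 2; do python3 -m creep '{"claw":[1,1],"dp":[[0,0,0.1],[0,0,0.1]],"roll":[0,0]}'|grep -E "tcp_pos|force"; done
```

```text
tcp_pos: [0.4668, 0.0191, 0.1382]
force: [-0.6, 0.4, -1.1]
tcp_pos: [0.4671, 0.0192, 0.1376]
force: [0.2, 0.8, 2.4]
```

```bash
python3 -m creep '{"claw":[1,1],"dp":[[0,0,0.1],[0,0,0.1]],"roll":[0,0]}'|grep -E "tcp_pos|force"
```

```text
tcp_pos: [0.4672, 0.0191, 0.1373]
force: [-0.4, -0.1, 10.5]
```

Contact is at TCP z ≈ 0.1376, so the lid origin is about 86.5 mm up, inside the 82–89 range. Now I'll turn backward and let it climb under a light preload.

```bash
for k in 1 2; do python3 -m creep '{"claw":[1,1,1],"dp":[[0,0,-0.04],[0,0,-0.05],[0,0,-0.05]],"roll":[-0.05,-0.1,-0.1]}'|grep -E "tcp_pos|force"; python3 go.py 0.4665 0.0185 0.14 79|head -1|cut -c30-; done
```

```text
tcp_pos: [0.4674, 0.0193, 0.1378]
force: [-1.0, 1.8, 9.4]
ad 84.88 tilt 0.1 q [-1.990e-01  5.090e-01  1.926e+00  1.000e-03  7.050e-01 -1.100e-01] F [-0.97  1.8   9.42] T [0.37  0.223 0.045] gap 0.144 t 9.45
tcp_pos: [0.4673, 0.0193, 0.1383]
force: [-1.3, 1.9, 8.8]
ad 90.61 tilt 0.08 q [-1.990e-01  5.080e-01  1.926e+00  1.000e-03  7.060e-01 -2.100e-01] F [-1.26  1.91  8.75] T [0.313 0.278 0.062] gap 0.138 t 9.75
```

```bash
for k in 1 2; do python3 -m creep '{"claw":[1,1,1],"dp":[[0,0,-0.02],[0,0,-0.045],[0,0,-0.045]],"roll":[-0.05,-0.1,-0.1]}'|grep -E "tcp_pos|force"; done;  python3 go.py 0.4665 0.0185 0.14 79|head -1|cut -c30-
```

```text
tcp_pos: [0.4674, 0.0193, 0.1387]
force: [-1.9, 0.3, 9.2]
tcp_pos: [0.4675, 0.0193, 0.1392]
force: [-0.6, 1.7, 9.1]
ad 102.08 tilt 0.1 q [-1.990e-01  5.070e-01  1.925e+00  1.000e-03  7.080e-01 -4.100e-01] F [-0.58  1.68  9.12] T [0.261 0.202 0.008] gap 0.143 t 10.35
```

```bash
for k in 1; do python3 -m creep '{"claw":[1,1,1],"dp":[[0,0,-0.02],[0,0,-0.04],[0,0,-0.04]],"roll":[-0.05,-0.1,-0.1]}'|grep -E "tcp_pos|force"; done;  python3 go.py 0.4665 0.0185 0.14 79|head -1|cut -c30-
```

```text
tcp_pos: [0.4675, 0.0193, 0.1396]
force: [-1.1, 1.5, 8.9]
ad 107.8 tilt 0.11 q [-1.990e-01  5.060e-01  1.925e+00  1.000e-03  7.090e-01 -5.100e-01] F [-1.14  1.48  8.92] T [0.287 0.184 0.049] gap 0.138 t 10.65
```

```bash
python3 -m creep '{"claw":[1,1,1],"dp":[[0,0,-0.02],[0,0,-0.04],[0,0,-0.04]],"roll":[-0.05,-0.1,-0.1]}'|grep -E "tcp_pos|force"
```

```text
tcp_pos: [0.4682, 0.0191, 0.1398]
force: [0.1, 0.9, 7.1]
```

```bash
python3 -m creep '{"claw":[1,1,1],"dp":[[0,0,-0.02],[0,0,-0.04],[0,0,-0.04]],"roll":[-0.05,-0.1,-0.1]}'|grep -E "tcp_pos|force"
```

```text
tcp_pos: [0.4667, 0.0191, 0.1392]
force: [-0.3, 1.7, -0.9]
```

The lid dropped off a thread start: force went from 9 N to its free weight at TCP z ≈ 0.140. I'll turn slightly further back and follow it down.

```bash
python3 -m creep '{"claw":[1,1,1,1,1],"dp":[[0,0,0],[0,0,0.1],[0,0,0.3],[0,0,0.5],[0,0,0.5]],"roll":[-0.05,-0.05,-0.05,-0.05,-0.05]}'|grep -E "tcp_pos|force"; python3 go.py 0.4665 0.0185 0.14 79|head -1|cut -c30-
```

```text
tcp_pos: [0.4669, 0.0191, 0.1342]
force: [0.7, -0.4, -1.0]
ad 122.03 tilt 0.01 q [-0.199  0.516  1.929  0.     0.697 -0.758] F [ 0.68 -0.36 -0.96] T [ 0.033 -0.027 -0.018] gap 0.145 t 11.75
```

```bash
python3 -m creep '{"claw":[1,1],"dp":[[0,0,0.1],[0,0,0.1]],"roll":[0,0]}'|grep -E "tcp_pos|force"
```

```text
tcp_pos: [0.4671, 0.0191, 0.1338]
force: [0.4, 0.1, 4.9]
```

```bash
python3 -m creep '{"claw":[1,1],"dp":[[0,0,0.07],[0,0,0.07]],"roll":[0,0]}'|grep -E "tcp_pos|force"
```

```text
tcp_pos: [0.4672, 0.019, 0.1337]
force: [-1.2, 0.5, 8.1]
```

```bash
for k in 1 2; do python3 -m creep '{"claw":[1,1,1,1],"dp":[[0,0,0],[0,0,0.03],[0,0,0.06],[0,0,0.06]],"roll":[0.05,0.1,0.2,0.2]}'|grep -E "tcp_pos|force"; python3 go.py 0.4665 0.0185 0.14 79|head -1|cut -c30-; done
```

```text
tcp_pos: [0.4671, 0.0191, 0.1328]
force: [-0.8, 1.1, 7.3]
ad 110.47 tilt 0.05 q [-0.199  0.519  1.93   0.     0.692 -0.557] F [-0.82  1.11  7.28] T [ 0.23   0.117 -0.145] gap 0.144 t 12.55
tcp_pos: [0.4668, 0.0191, 0.132]
force: [-0.6, 0.2, 5.4]
ad 99.03 tilt 0.01 q [-0.199  0.52   1.931  0.     0.69  -0.357] F [-0.63  0.23  5.44] T [ 0.11   0.139 -0.079] gap 0.139 t 12.95
```

```bash
for k in 1 2; do python3 -m creep '{"claw":[1,1,1,1],"dp":[[0,0,0],[0,0,0.03],[0,0,0.075],[0,0,0.075]],"roll":[0.05,0.1,0.2,0.2]}'|grep -E "tcp_pos|force"; python3 go.py 0.4665 0.0185 0.14 79|head -1|cut -c30-; done
```

```text
tcp_pos: [0.4668, 0.0191, 0.1312]
force: [-0.8, 0.4, 5.2]
ad 87.62 tilt 0.01 q [-0.199  0.522  1.932  0.     0.688 -0.158] F [-0.82  0.41  5.23] T [ 0.028  0.199 -0.088] gap 0.139 t 13.35
tcp_pos: [0.4669, 0.0191, 0.1303]
force: [-1.0, 1.5, 4.6]
ad 76.27 tilt 0.02 q [-0.199  0.524  1.932  0.     0.686  0.04 ] F [-1.    1.54  4.59] T [ 0.145  0.193 -0.11 ] gap 0.142 t 13.75
```

```bash
for k in 1 2; do python3 -m creep '{"claw":[1,1,1],"dp":[[0,0,0.02],[0,0,0.042],[0,0,0.042]],"roll":[0.05,0.1,0.1]}'|grep -E "tcp_pos|force"; python3 go.py 0.4665 0.0185 0.14 79|head -1|cut -c30-; done
```

```text
tcp_pos: [0.467, 0.0191, 0.1299]
force: [-1.4, 0.3, 5.3]
ad 70.63 tilt 0.02 q [-0.199  0.525  1.932  0.     0.684  0.139] F [-1.38  0.3   5.32] T [ 0.081  0.183 -0.098] gap 0.14 t 14.05
tcp_pos: [0.4669, 0.0191, 0.1294]
force: [-1.0, 0.8, 5.6]
ad 64.9 tilt 0.01 q [-0.199  0.525  1.933  0.     0.683  0.239] F [-1.04  0.8   5.6 ] T [ 0.071  0.212 -0.08 ] gap 0.143 t 14.35
```

```bash
for k in 1 2; do python3 -m creep '{"claw":[1,1,1],"dp":[[0,0,0.02],[0,0,0.042],[0,0,0.042]],"roll":[0.05,0.1,0.1]}'|grep -E "tcp_pos|force"; python3 go.py 0.4665 0.0185 0.14 79|head -1|cut -c30-; done
```

```text
tcp_pos: [0.4671, 0.019, 0.1293]
force: [-1.6, -0.0, 8.0]
ad 59.19 tilt 0.05 q [-0.199  0.526  1.932 -0.     0.682  0.339] F [-1.64 -0.02  7.99] T [-0.     0.267 -0.051] gap 0.141 t 14.65
tcp_pos: [0.4671, 0.0191, 0.1291]
force: [-1.6, 1.1, 9.9]
ad 53.47 tilt 0.06 q [-0.199  0.526  1.933  0.     0.682  0.439] F [-1.6   1.07  9.93] T [ 0.081  0.311 -0.036] gap 0.14 t 14.95
```

```bash
cat > st.py <<'E'
from station import manip
import numpy as np
s=manip.sense();from scipy.spatial.transform import Rotation as Ro
R=Ro.from_quat(s["tool_rot"]).as_matrix()
print("z",(s["tcp_pos"][2]*1000).round(3),"head",np.arctan2(R[1,0],R[0,0]).round(4),"q6",s["q"][5].round(4),"F",s["force"].round(2),"T",s["ft_torque"].round(3),"tau6",s["tau"][5].round(3),"t",round(s["t"],2))
E
python3 -m creep '{"claw":[1,1,1],"dp":[[0,0,-0.04],[0,0,-0.08],[0,0,-0.08]],"roll":[0,0,0]}'>/dev/null; python3 st.py
for k in 1; do python3 -m creep '{"claw":[1,1,1],"dp":[[0,0,0],[0,0,0],[0,0,0]],"roll":[0.05,0.05,0.05]}'>/dev/null; python3 st.py; done
```

```text
z 129.301 head 0.9326 q6 0.4392 F [-0.68  0.19  6.46] T [0.078 0.155 0.014] tau6 0.018 t 15.25
z 129.278 head 0.8818 q6 0.4899 F [-0.65  0.36  6.1 ] T [ 0.115  0.175 -0.026] tau6 -0.068 t 15.55
```

```bash

python3 -m creep '{"claw":[1,1,1],"dp":[[0,0,-0.03],[0,0,-0.03],[0,0,-0.03]],"roll":[0,0,0]}'>/dev/null; python3 st.py
for k in 1 2; do python3 -m creep '{"claw":[1,1,1],"dp":[[0,0,0],[0,0,0],[0,0,0]],"roll":[0.04,0.04,0.04]}'>/dev/null; python3 st.py; done
```

```text
z 129.377 head 0.8813 q6 0.4905 F [-1.35  1.37  2.96] T [0.078 0.085 0.032] tau6 0.001 t 15.85
z 129.358 head 0.8416 q6 0.5302 F [-0.63  0.95  2.82] T [ 0.07   0.057 -0.077] tau6 -0.046 t 16.15
z 129.327 head 0.8017 q6 0.57 F [0.24 0.84 2.34] T [ 0.123  0.144 -0.018] tau6 -0.048 t 16.45
```

```bash

for k in 1 2; do python3 -m creep '{"claw":[1,1,1],"dp":[[0,0,0],[0,0,0],[0,0,0]],"roll":[0.04,0.04,0.04]}'>/dev/null; python3 st.py; done
```

```text
z 129.278 head 0.7618 q6 0.6099 F [-0.24  1.34  2.28] T [ 0.231  0.133 -0.061] tau6 -0.028 t 16.75
z 129.24 head 0.7216 q6 0.6499 F [-1.2   2.52 -0.16] T [0.353 0.169 0.015] tau6 -0.006 t 17.05
```

```bash

for k in 1 2 3 4 5 6; do python3 -m creep '{"claw":[1],"dp":[[0,0,0]],"roll":[0]}'>/dev/null; python3 st.py; done
```

```text
z 129.222 head 0.7214 q6 0.6502 F [-1.23  2.1  -0.24] T [0.427 0.17  0.036] tau6 0.01 t 17.15
z 129.233 head 0.7211 q6 0.6505 F [-0.74  2.04 -0.66] T [0.506 0.221 0.03 ] tau6 0.021 t 17.25
z 129.242 head 0.721 q6 0.6507 F [-1.8   1.99  0.58] T [0.533 0.19  0.035] tau6 0.026 t 17.35
z 129.272 head 0.7209 q6 0.6508 F [-0.96  3.66 -1.01] T [0.579 0.261 0.067] tau6 0.03 t 17.45
z 129.26 head 0.7209 q6 0.6509 F [-0.48  3.51 -1.66] T [0.523 0.298 0.119] tau6 0.033 t 17.55
z 129.279 head 0.7208 q6 0.6509 F [-1.2   3.48 -2.09] T [0.62  0.252 0.05 ] tau6 0.035 t 17.65
```

Contact stresses (tilt moment 0.6 N·m, Fy 3.5 N) mask the tightening torque. I'll release, let the lid settle, re-centre and regrip before the final tightening.

```bash

python3 -m creep '{"claw":[2,3,3,3,3],"dp":[[0,0,0],[0,0,0],[0,0,0],[0.03,-0.08,-0.03],[0.03,-0.08,-0.03]],"roll":[0,0,0,0,0]}'; python3 st.py
for k in 1 2 3 4; do python3 -m creep '{"claw":[3],"dp":[[0,0,0]],"roll":[0]}'>/dev/null; python3 st.py; done
python3 - <<'E'
from station import imaging
from h import *
s=imaging.snapshot("side"); np.savez("side4.npz",**s)
cv2.imwrite("pics/side4.png",cv2.resize(s["image"][120:210,170:270][:,:,::-1],None,fx=7,fy=6.6,interpolation=cv2.INTER_CUBIC))
E
```

```text
t: 18.15
tcp_pos: [0.4669, 0.0197, 0.1299]
tool_rot: [0.936, 0.353, 0.0, 0.0]
force: [-0.5, -0.4, -0.5]
finger_gap: 0.351
z 129.911 head 0.7208 q6 0.6527 F [-0.53 -0.42 -0.51] T [-0.008  0.045 -0.022] tau6 0.005 t 18.15
z 129.846 head 0.7209 q6 0.6526 F [ 0.12  0.03 -0.01] T [-0.034 -0.044 -0.056] tau6 0.001 t 18.25
z 129.787 head 0.7209 q6 0.6526 F [0.42 0.37 0.05] T [-0.029 -0.054  0.017] tau6 0.0 t 18.35
z 129.727 head 0.7208 q6 0.6526 F [ 0.53 -0.91 -1.11] T [0.006 0.017 0.022] tau6 0.0 t 18.45
z 129.723 head 0.7208 q6 0.6526 F [-0.7  -0.13  0.35] T [ 0.008 -0.01  -0.003] tau6 0.0 t 18.55
```

View pics/side4.png

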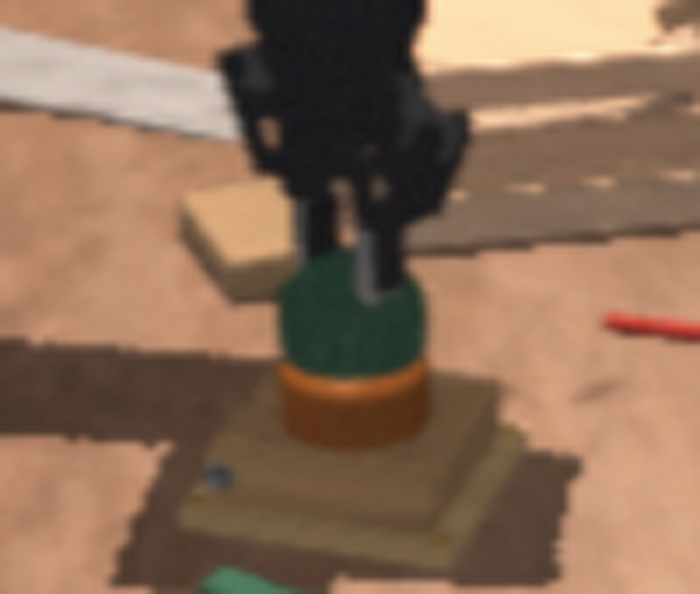

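```bash

python3 -m creep '{"claw":[1,1,1,1,1,1],"dp":[[0,0,0],[0,0,0],[0,0,0],[0,0,0],[0,0,0],[0,0,0]],"roll":[0,0,0,0,0,0]}' 60|tail -1; python3 st.py
for k in 1 2 3; do python3 -m creep '{"claw":[1],"dp":[[0,0,0]],"roll":[0]}'>/dev/null; python3 st.py; done
```

```text
finger_gap: 0.147
z 129.905 head 0.7207 q6 0.6526 F [ 0.76 -1.89  3.94] T [-0.147 -0.052 -0.018] tau6 -0.071 t 19.2
z 129.888 head 0.7208 q6 0.6526 F [ 0.45 -0.16  3.71] T [-0.128  0.011 -0.072] tau6 -0.074 t 19.3
z 129.882 head 0.7208 q6 0.6527 F [ 0.62 -1.13  4.62] T [-0.2    0.049 -0.069] tau6 -0.076 t 19.4
z 129.875 head 0.7208 q6 0.6526 F [ 0.72 -1.36  4.18] T [-0.161  0.014 -0.017] tau6 -0.076 t 19.5
```

```bash

python3 -m creep '{"claw":[1,1],"dp":[[0,0,-0.03],[0,0,-0.03]],"roll":[0,0]}' >/dev/null; python3 st.py
for k in 1 2; do python3 -m creep '{"claw":[1,1],"dp":[[0,0,0],[0,0,0]],"roll":[0.03,0.03]}'>/dev/null; python3 st.py;python3 -m creep '{"claw":[1],"dp":[[0,0,0]],"roll":[0]}'>/dev/null; python3 st.py; done
```

```text
z 129.931 head 0.7207 q6 0.6526 F [ 0.36 -1.01  2.33] T [-0.157 -0.122 -0.151] tau6 -0.078 t 19.7
z 129.896 head 0.6915 q6 0.6822 F [ 0.83 -0.37  2.12] T [-0.038 -0.155  0.046] tau6 0.152 t 19.9
z 129.899 head 0.6915 q6 0.682 F [-0.17  0.14  1.18] T [ 0.    -0.178  0.085] tau6 0.07 t 20.0
z 129.858 head 0.6615 q6 0.7121 F [ 0.18 -0.   -0.25] T [ 0.008 -0.182  0.032] tau6 0.176 t 20.2
z 129.856 head 0.6615 q6 0.7119 F [1.34 0.01 0.75] T [ 0.062 -0.201  0.138] tau6 0.106 t 20.3
```

Torque is now rising clearly, but the pull onset angle is uncertain: bookkeeping puts it near heading 0.9. I'll back off into the play and re-tighten in this clean grip to locate the knee.

```bash

for k in 1 2 3 4 5; do python3 -m creep '{"claw":[1,1],"dp":[[0,0,0],[0,0,0]],"roll":[-0.06,-0.06]}'>/dev/null; python3 st.py; done;python3 -m creep '{"claw":[1],"dp":[[0,0,0]],"roll":[0]}'>/dev/null; python3 st.py
```

```text
z 129.975 head 0.7213 q6 0.652 F [1.1  1.13 0.28] T [ 0.122 -0.169  0.187] tau6 0.014 t 20.5
z 130.077 head 0.78 q6 0.5933 F [ 0.17 -0.19  0.77] T [ 0.059 -0.068  0.032] tau6 -0.098 t 20.7
z 130.113 head 0.8392 q6 0.5341 F [-0.28 -0.56  2.17] T [0.015 0.018 0.081] tau6 -0.157 t 20.9
z 130.117 head 0.8988 q6 0.4746 F [-0.16  0.18  3.19] T [-0.029 -0.01   0.049] tau6 -0.16 t 21.1
z 130.107 head 0.9585 q6 0.4149 F [-1.08  0.46  2.26] T [0.082 0.036 0.071] tau6 -0.156 t 21.3
z 130.084 head 0.9583 q6 0.4151 F [-0.12 -0.37  2.58] T [0.059 0.002 0.041] tau6 0.022 t 21.4
```

```bash

python3 -m creep '{"claw":[1,1],"dp":[[0,0,-0.02],[0,0,-0.02]],"roll":[0,0]}' >/dev/null; python3 st.py
for k in 1 2 3 4 5 6; do python3 -m creep '{"claw":[1,1,1],"dp":[[0,0,0],[0,0,0],[0,0,0]],"roll":[0.03,0.03,0.03]}'>/dev/null; python3 st.py; done
```

```text
z 130.143 head 0.9597 q6 0.4137 F [-0.22 -1.03  2.43] T [ 0.004  0.001 -0.094] tau6 -0.016 t 21.6
z 130.136 head 0.9309 q6 0.4425 F [ 0.23 -0.57  1.12] T [ 0.004 -0.028 -0.034] tau6 -0.008 t 21.9
z 130.14 head 0.9014 q6 0.472 F [-0.36 -0.42  1.24] T [ 0.024 -0.04   0.015] tau6 -0.005 t 22.2
z 130.141 head 0.8716 q6 0.5018 F [-0.18  0.13  1.03] T [ 0.013  0.072 -0.023] tau6 0.001 t 22.5
z 130.155 head 0.8417 q6 0.5317 F [-1.52  0.58  0.12] T [ 0.051  0.04  -0.039] tau6 -0.001 t 22.8
z 130.13 head 0.8116 q6 0.5617 F [-0.35  0.34 -0.  ] T [ 0.092  0.051 -0.007] tau6 -0.006 t 23.1
z 130.139 head 0.7815 q6 0.5918 F [ 0.34  1.08 -1.13] T [ 0.172  0.021 -0.023] tau6 -0.02 t 23.4
```

```bash

for k in 1 2; do python3 -m creep '{"claw":[1,1,1,1],"dp":[[0,0,0],[0,0,0],[0,0,0],[0,0,0]],"roll":[0.02,0.02,0.02,0.02]}'>/dev/null; python3 st.py; done
```

```text
z 130.119 head 0.7608 q6 0.6125 F [-0.01  1.59 -1.09] T [0.365 0.062 0.016] tau6 0.03 t 23.8
z 130.097 head 0.7407 q6 0.6327 F [-0.31  0.73 -3.37] T [0.436 0.027 0.052] tau6 0.058 t 24.2
```

```bash

python3 -m creep '{"claw":[1,1],"dp":[[0,0,0.02],[0,0,0.02]],"roll":[0,0]}' >/dev/null; python3 st.py
for k in 1 2; do python3 -m creep '{"claw":[1,1,1,1],"dp":[[0,0,0.005],[0,0,0.005],[0,0,0.005],[0,0,0.005]],"roll":[0.02,0.02,0.02,0.02]}'>/dev/null; python3 st.py; done
```

```text
z 130.066 head 0.7408 q6 0.6326 F [-0.95  2.53 -2.6 ] T [0.462 0.025 0.059] tau6 0.066 t 24.4
z 129.996 head 0.7207 q6 0.6527 F [ 0.3   1.61 -1.66] T [0.523 0.193 0.105] tau6 0.101 t 24.8
z 129.946 head 0.7006 q6 0.6727 F [-1.27  2.52 -0.89] T [0.449 0.247 0.08 ] tau6 0.104 t 25.2
```

```bash

python3 -m creep '{"claw":[1,1,1,1],"dp":[[0,0,0.005],[0,0,0.005],[0,0,0.005],[0,0,0.005]],"roll":[0.015,0.015,0.015,0.015]}'>/dev/null; python3 st.py
python3 -m creep '{"claw":[1],"dp":[[0,0,0]],"roll":[0]}'>/dev/null; python3 st.py
```

```text
z 129.911 head 0.6858 q6 0.6876 F [-2.6   2.75  0.24] T [0.461 0.298 0.164] tau6 0.166 t 25.6
z 129.892 head 0.6858 q6 0.6877 F [-1.11  2.25  0.18] T [0.435 0.313 0.13 ] tau6 0.166 t 25.7
```

z has dropped about 0.28 mm below the touch plateau, giving about 13 N on the ring, with torque at 0.15 N·m. That's hand tight, so I'll release and retreat straight up.

```bash

python3 -m creep '{"claw":[2,3,4,4,4,4,4,4,4,4,4],"dp":[[0,0,0],[0,0,0],[0,0,0],[0,0,0],[0,0,-0.5],[0,0,-1.5],[0,0,-3],[0,0,-6],[0,0,-9],[0,0,-10],[0,0,-10]],"roll":[0,0,0,0,0,0,0,0,0,0,0]}'; python3 st.py; python3 go.py 0.42 0.25 0.25 79
```

```text
t: 26.8
tcp_pos: [0.4676, 0.0197, 0.2317]
tool_rot: [0.942, 0.336, 0.002, 0.001]
force: [-1.4, -0.1, -0.4]
finger_gap: 0.468
z 231.72 head 0.686 q6 0.6876 F [-1.39 -0.13 -0.43] T [-0.013 -0.008 -0.025] tau6 0.0 t 26.8
now [0.4676 0.0197 0.2317] head 39.3 tilt 0.28 q [-0.197  0.344  1.839 -0.     0.954  0.688] F [-1.39 -0.13 -0.43] T [-0.013 -0.008 -0.025] gap 0.468 t 26.8
dp [ 10.91 -20.83  -1.87] roll -0.693
```

Moving aside to get an unobstructed view.

```bash

python3 -m creep '{"claw":[4,4,4,4,4,4,4,4],"dp":[[2,-3,-1],[4,-7,-2],[6,-11,-2],[8,-15,-2],[10,-19,-2],[11,-20.8,-2],[11,-20.8,-2],[11,-20.8,-2]],"roll":[0,0,0,0,0,0,0,0]}'
python3 - <<'E'
from station import imaging
from h import *
ims=[]
for n in ["side","top"]:
    s=imaging.snapshot(n); np.savez(n+"5.npz",**s)
    z=.078
    for X,Y in[(.4668,.019)]:
        p=proj(s,np.array([X,Y,z]));print(n,p)
    im=s["image"][:,:,::-1]
    cv2.imwrite(f"pics/{n}5.png",cv2.resize(im,(800,600)))
    u,v=p.astype(int); c=im[v-45:v+40,u-40:u+40]
    ims.append(cv2.resize(c,(390,414),interpolation=cv2.INTER_CUBIC))
    X=cloud(s);m=green(s)>0; m[:v-25]=0;m[v+25:]=0;m[:,:u-20]=0;m[:,u+20:]=0
    P=X[m];P=P[~np.isnan(P[:,0])]
    zt=np.percentile(P[:,2],98);T=P[(P[:,2]>.1)&(P[:,2]<.117)]
    print(n,len(P),"ztop",zt,"mean wing z",P[P[:,2]>.118][:,2].mean(),"n top",len(T))
    if n=="top":
        A=np.c_[T[:,:2]-T[:,:2].mean(0),np.ones(len(T))];c,_,_,_=np.linalg.lstsq(A,T[:,2],rcond=None);print("plane",c)
cv2.imwrite("pics/c5.png",np.hstack(ims))
E
```

```text
t: 27.6
tcp_pos: [0.4192, 0.2503, 0.2487]
tool_rot: [0.942, 0.337, -0.001, 0.0]
force: [0.2, -0.1, 0.2]
finger_gap: 0.465
side [220.1083918  171.65299197]
side 246 ztop 0.1269758284265589 mean wing z 0.12343128310938017 n top 139
top [211.23894131 216.15234865]
top 298 ztop 0.13094965662781058 mean wing z 0.12615601671228197 n top 213
plane [-0.01649802 -0.00120384  0.1088062 ]
```

View pics/c5.png

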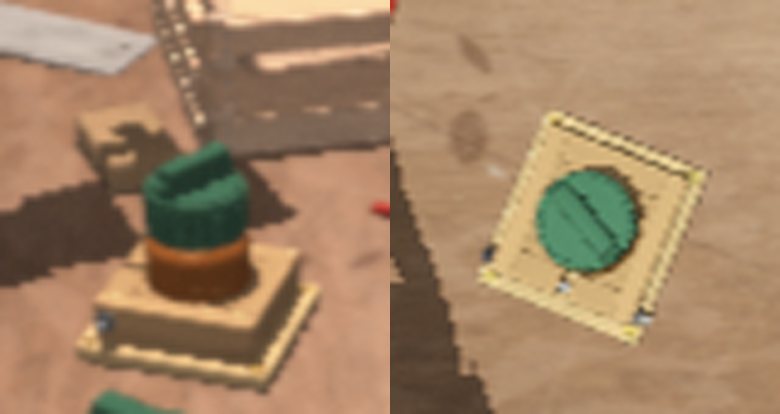

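View pics/side5.png

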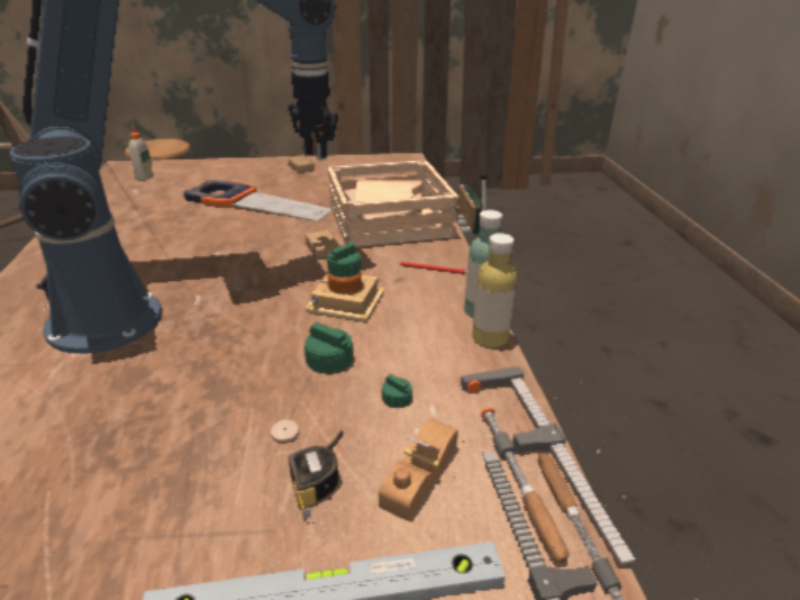

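The side view shows the lid level on the jar at (344,262), with the bystanders where they were. In the top crop the wing is at about 39°, matching the 39.3° gripper heading at release, so the lid didn't unscrew. Its flat top at 109 mm puts the origin about 78 mm up.

```bash
python3 -c "
from station import workorder
print(workorder.sign_off())"
```

```text
the job is handed in; nothing more can be done
None
```

The wax jar is closed and the job is handed in at about 28 s. My estimate of the squeeze on the sealing ring is about 13 N, inside the 10–20 N hand-tight range, but it rests on indirect readings.

**What I did:**
- I gripped the middle-sized green lid by its wing and set it level on the neck. It met the thread with its origin about 86.5 mm up.
- I turned it backward until it dropped at about 89 mm: the force fell from 9 N to the lid's own weight.
- I followed it down to about 83 mm and screwed it forward to the ring.
- The readings were muddled at that point, so I released the lid, regripped it and tightened it. I then backed it off about 0.3 rad into the play and tightened it again to find where the thread starts to pull.
- I let go and moved clear.

**Last checks:**
- **Lid position:** the pictures show it level, with the origin about 78 mm up.
- **Holding tight:** its angle is the same as at release (39°), so it had not unscrewed.
- **Other things:** the bystanders appear undisturbed in the last side picture, checked by eye.

**Where checks disagreed:**
- **Final tightness:** 13 N comes from the lid's sink of about 0.28 mm. The angle past the start of the pull came out anywhere from 0.09 to 0.22 rad, or roughly 10 to 21 N. The torque, about 0.15 N·m, was too noisy to settle it.
- **Earlier tightening:** that first tightening in the second grip went about 0.025 rad further than the final position. It came out at about 15 N by sink, but up to about 25 N by angle.

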